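# Bring the ear-tip jar round to the front of the carousel

## Task

On the treatment unit's worktop, turn the carousel gently by pushing the rim of its tray with the fingers until the open steel jar with the four white ear tips stands at the front, centred behind the forceps rest on the carousel's foot, and leave it standing still there. Push only the tray, not the jars, cups and bottles in it: nothing is gripped or lifted, they all stay upright in their wells, and everything round the carousel stays where it is.

Things in the scene. Friction and masses are not known exactly. Their poses are not given: they have to be found in the camera images.
- foot: the carousel's fixed grey foot, a disc of 200 mm diameter on the worktop; it never moves. Origin on the turning axis, on the worktop (z = 0), z up. Its -x axis points to the carousel's front, up to 20 degrees off the robot's -x
- rest (a point): middle of the forceps rest, a low grey ledge 50 mm wide that reaches out from the foot, under the tray, to 232 mm from the axis and so shows the carousel's front. The point lies 208 mm from the axis, on the ledge's floor 10 mm above the worktop; its lips are 20 mm high
- tray: the carousel's grey turning tray, from above a flower of six round petals, 350 mm across. Turns either way without end about the foot's axis; bearing friction: about 1 N at the rim moves it, it stops within a few degrees when let go. Origin on the axis at its underside, 45 mm above the worktop; z up. Petal rims reach from 45 to 75 mm above the worktop. The ear-tip jar stands in the petal on the tray's -x axis
- petal (a point): centre of the ear-tip jar's petal, on its well floor, 60 mm above the worktop, turning with the tray. The six petals are dishes of 110 mm outer, 102 mm inner diameter with a lip 15 mm high, centres 120 mm from the axis, 60 degrees apart
- notch (a point): one of the six rim notches, midway between two petals, 160 mm from the axis, 55 mm above the worktop, turning with the tray (30 degrees round from the ear-tip jar's petal, anticlockwise from above). A finger up to 50 mm across fits down into it and pushes against a petal's side; the disc between the petals has a radius of 95 mm
- tip_jar: the wanted jar: open (no lid), plain steel, 62 mm diameter, 36 mm high, with four white flared ear tips standing up inside to 43 mm; loose in its well, starting 50 to 180 degrees away from the front, on either side. Origin at the centre of its underside
- lid_jar_a: closed steel jar with a knobbed lid, 64 mm diameter over the lid, 50 mm high with its knob; loose in a well of the tray. Origin at the centre of its underside
- lid_jar_b: smaller closed steel jar with a knobbed lid, 50 mm diameter over the lid, 50 mm high; loose in a well of the tray. Origin at the centre of its underside
- gallipot: small empty open steel cup, 56 mm diameter at the rim, 32 mm high; loose in a well of the tray. Origin at the centre of its underside
- drop_bottle: small amber bottle with black cap, 36 mm diameter, 50 mm high; loose in a well of the tray. Origin at the centre of its underside. One of the six wells is empty
- forceps: steel forceps, 135 mm long, lying crosswise on the rest in front of the carousel, 208 mm from the axis, its top 18 mm above the worktop. Origin at the middle of its underside. Leave alone
- jar_lid: loose steel lid with knob, 66 mm diameter, 20 mm high, lying on the worktop left of the carousel, its centre 230 to 260 mm from the axis. Origin at the centre of its underside. Leave alone
- kidney_dish: steel kidney dish, about 205 mm by 95 mm, 34 mm high, on the worktop to the robot's left. Origin near its middle, on its underside. Leave alone
- otoscope: black otoscope, 140 mm long, 28 mm high, lying on the worktop to the robot's right. Origin on its underside near the middle. Leave alone
- spray_bottle: amber bottle, 48 mm diameter, 110 mm high, standing on the worktop to the robot's right. Origin at the centre of its underside. Leave alone
- beaker: white plastic cup, 64 mm diameter, 75 mm high, standing on the worktop to the robot's right. Origin at the centre of its underside. Leave alone

How it is judged:
By the outcome, as a careful person would: the job done as asked, in the order asked, and still so for the second after the job is handed in, with the robot touching nothing.
It also fails if it takes over 54 s, if anything falls off the work surface, if the arm or the gripper's body presses on something with over 40 N, if the wrist force passes 120 N, or if a joint passes its speed limit or range.

## Robot

A 6-joint arm with a two-finger parallel gripper is mounted at the origin on the work surface. World frame = base frame: x ahead of the robot, y to its left, z up, the work surface at z = 0. Lengths are in m, angles in degrees, forces in N, time in s.
With the tool pointing down it reaches from about 0.25 to 0.725 m from the base axis. Payload 9.7 kg.
Tool frame: the origin (TCP) lies on the centre line of the jaws, within the pads' length; the fingertips stand 14 mm ahead of it and the grasp point (between the pads) lies 5 mm behind it; z points along the fingers, y is the line along which they close (so a half turn about z gives the same grasp; the last joint's range is limited). The gripper opens to 85 mm and grips with 20 to 120 N. Pads are 22 mm wide; open, the fingers measure 114 mm over their backs; the gripper's body (76 mm by 85 mm) begins 54 mm behind the grasp point. The pads swing forward as they close: fully open they stand 13 mm farther back than shut.
Start: joints at [-76.776, 4.979, 10.078, 95.1, 0, 90], TCP at [0.126, -0.535, 0.245] pointing down, gripper open.
Joint ranges: [-179.16, 179.16], [-48.56, 103.87], [-65.8, 70.77], [-126.05, 130.52], [-82.76, 87.17], [-180, 180]. Speed limits (degrees/s): [127.2, 127.2, 147.25, 180, 180, 180].

## Interface

Orientations are given as [roll, pitch, yaw] about the fixed x, y, z axes, in that order (R = Rz(yaw) Ry(pitch) Rx(roll)).
In Python, from workcell import bot, camera, get_calibration, ticket gives the robot as it stands. The module is installed in compiled form; this text tells all that it offers.
- The arm moves only by the tool send_rows, never from a script. Its arguments are lists of equal length, an entry for each row: "linear": the shift along the tool's x, y, z in m, a list of three; "twist": the turn, a rotation vector about the tool's x, y, z in units of 10 degrees (1.0 is 10 degrees), a list of three; "gripper": the opening in per cent of the stroke, from 0 (shut) to 100 (fully open). In form: {"linear": [[x, y, z], ...], "twist": [[wx, wy, wz], ...], "gripper": [gripper, ...]}. A call has 1 to 8 rows; each row shifts and turns the commanded pose from where the row before left it, along the tool's axes as they then stand; what a row does not reach is not made up. A row lasts 1/8 s, in which the tool goes at most 62.5 mm and 10.7 degrees, less where a joint would pass 70% of its speed; a pose out of reach is approached as far as the arm can. A call with a gripper value outside its range is refused whole. The fingers move at their own pace and stop on an object; "grip_force" is the grip in N (left out, the last holds). Time passes only in rows, so rows that do not move let the fingers close. It gives the time, the measured TCP pose, the force, the opening and the grip force at its end, in the units of the state.
- bot.get_obs(): the state, without advancing time (a new reading comes with each control period).
- camera(name): name is "scene" or "top"; returns the picture (480x640x3 uint8, red, green, blue); there is no depth.
- get_calibration(name): a dict with "fx", "fy", "cx", "cy" (pixels), "origin" and "orientation" of the camera in the world. Camera axes: x right, y down, z forward; pixel columns grow to the right and rows downward; lengths in m; the calibration is good to about 2 mm. A picture is of the moment at which its call begins. get_calibration takes no time and is no camera call.
- ticket.job_done(): hands the job in; it is judged then, once.
The state is a dict: "time": time; "q": joint angles; "qd": joint speeds; "joint_efforts": joint torques, N m; "ee_pos": TCP position; "tcp_rot": TCP orientation; "wrist_force": force on the tool from outside, world axes, zero at the start; "torque": the same for the moment, N m; "opening": finger opening in m; "grasp_force": force on a finger pad.
Only numpy, scipy, OpenCV 4.12 (cv2) and the standard library are available. Lean on these libraries where they do the work, as an engineer would, in place of code of your own. Each camera call takes 0.05 s, during which the arm holds its last target. There are 200 camera calls.

## Working session

There is one attempt and no reset: what is moved stays moved. The work goes in short steps, Python scripts to look and compute and a tool call to move; the robot and the scene stay as the last step left them, time stands still between calls to the robot, and variables do not carry over. Pictures are saved under pics/ and viewed, at most 10 in all, crops included, and the job is handed in when it is done.

Besides the shell and the picture viewer there is one more tool, called as name(argument=value, ...) on one line, values as JSON. send_rows: Moves the arm, as the interface text tells. Its arguments: {"type":"object","properties":{"linear":{"type":"array"},"twist":{"type":"array"},"gripper":{"type":"array"},"grip_force":{"type":"number"}},"required":["linear","twist","gripper"]}

```bash
mkdir -p pics; cat > h.py <<'E'
import numpy as np, cv2
from scipy.spatial.transform import Rotation as R
from workcell import bot, camera, get_calibration, ticket
def ray(name,uv,z):
    c=get_calibration(name); o=np.array(c["origin"]); M=cam(c)
    uv=np.atleast_2d(uv).astype(float)
    d=np.c_[(uv[:,0]-c["cx"])/c["fx"],(uv[:,1]-c["cy"])/c["fy"],np.ones(len(uv))]@M.T
    return o+d*((z-o[2])/d[:,2])[:,None]
def cam(c):
    return R.from_euler('xyz',c["orientation"],degrees=True).as_matrix()
def proj(name,p):
    c=get_calibration(name); q=(np.atleast_2d(p)-np.array(c["origin"]))@cam(c)
    return np.c_[c["fx"]*q[:,0]/q[:,2]+c["cx"],c["fy"]*q[:,1]/q[:,2]+c["cy"]]
def snap(name,f):
    im=camera(name); cv2.imwrite('pics/'+f,im[:,:,::-1]); return im
E
python3 - <<'E'
from h import *
for n in("scene","top"):
    print(get_calibration(n)); snap(n,n+'0.png')
print(bot.get_obs())
E
```

```text
{'fx': 506.7475190292101, 'fy': 506.7475190292101, 'cx': 315.5629194318156, 'cy': 245.53171100983909, 'origin': array([ 1.3515934 , -0.45321349,  0.88069462]), 'orientation': array([-131.40753305,    0.42752491,   58.98004723])}
{'fx': 542.0384591635067, 'fy': 542.0384591635067, 'cx': 325.11283880688467, 'cy': 242.77535689831348, 'origin': array([0.38725155, 0.02485905, 1.43876277]), 'orientation': array([-173.41247094,   -1.31524067,  -90.82248499])}
{'time': 0.1, 'q': array([-7.67754014e+01,  5.00597385e+00,  1.00404246e+01,  9.51001769e+01,
       -1.64695197e-03,  9.00020265e+01]), 'qd': array([-0.00971525, -0.17271205,  0.1078443 ,  0.02600126, -0.01523635,
        0.04203591]), 'joint_efforts': array([ 8.75840997e-04, -5.21560407e+01,  4.65652907e+01,  1.58894254e-02,
       -5.68098741e-07, -8.10446068e-06]), 'ee_pos': array([ 0.12577225, -0.53523314,  0.24468572]), 'tcp_rot': array([-1.79934274e+02,  1.64927556e-03,  1.32225739e+01]), 'wrist_force': array([ 0.07511053, -0.39116817,  0.03772007]), 'torque': array([ 0.03108174,  0.02966186, -0.02684177]), 'grasp_force': 0.0, 'opening': 0.0856303343949595}
```

View pics/top0.png

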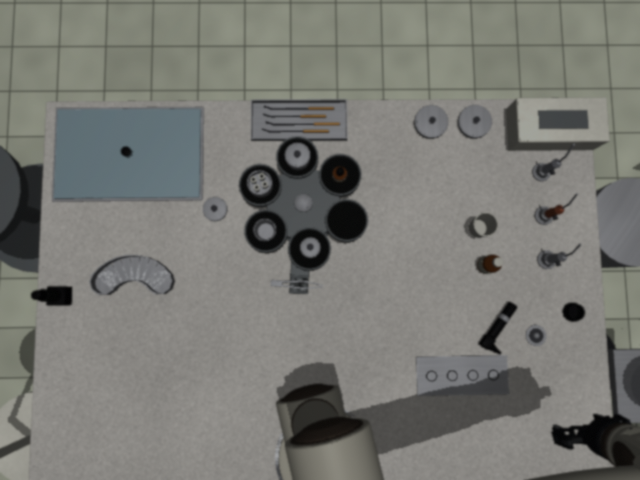

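View pics/scene0.png

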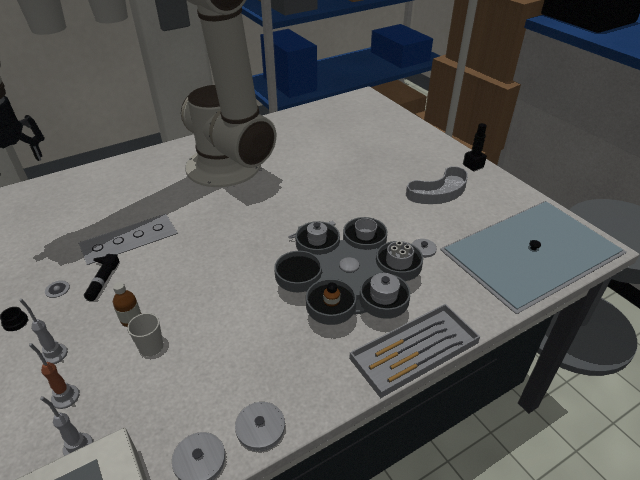

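Top view: carousel hub at about (303,203), ear-tip jar at (260,182) on the left and rear, rest with forceps at (298,284), jar lid at (215,208). One petal sits at (309,248), near the front. The scene view agrees: ear tips at (400,250), loose lid at (425,247).

```bash
cat > meas.py <<'E'
from h import *
from scipy.optimize import least_squares
import sys
def tray(im,r0=(303,203),view=None):
    g=cv2.cvtColor(im,cv2.COLOR_RGB2GRAY)
    c=cv2.HoughCircles(cv2.resize(cv2.GaussianBlur(g,(0,0),1),None,fx=4,fy=4,interpolation=cv2.INTER_CUBIC),cv2.HOUGH_GRADIENT,1,120,param1=60,param2=20,minRadius=70,maxRadius=100)[0]
    uv=(c[:,:2]+.5)/4-.5
    k=np.hypot(*(uv-r0).T); s=(k>30)&(k<60); P=ray("top",uv[s],.075)
    return P,uv[s],c[s,2]/4
def fit(P,c0):
    # centre + phase of six petals on a 120 mm circle
    f=lambda p:(P[:,:2]-p[:2]-.12*np.c_[np.cos(a(p)),np.sin(a(p))]).ravel()
    def a(p):
        t=np.arctan2(*(P[:,:2]-c0)[:,::-1].T); return p[2]+np.round((t-p[2])/(np.pi/3))*np.pi/3
    t=np.arctan2(*(P[0,:2]-c0)[::-1]); s=least_squares(f,[*c0,t],loss='soft_l1',f_scale=.003)
    return s.x,s.fun.reshape(-1,2)
E
python3 - <<'E'
from meas import *
im=cv2.imread('pics/top0.png')[:,:,::-1].copy()
P,uv,r=tray(im); print(np.c_[uv,r,P[:,:2]].round(3))
c0=ray("top",(303,203),.06)[0,:2]
x,res=fit(P,c0); print('hub',c0,'fit',x[:2],np.degrees(x[2])%60); print(res.round(4))
print('jar',ray("top",(260,182),.1), 'lid',ray("top",(215,208),.015))
im2=cv2.resize(im[235:300,255:345],None,fx=8,fy=8,interpolation=cv2.INTER_CUBIC); cv2.imwrite('pics/crop.png',im2[:,:,::-1])
E
```

```text
[[ 2.9650e+02  1.5650e+02  1.9725e+01  7.6900e-01  6.2000e-02]
 [ 3.3775e+02  1.7800e+02  2.3200e+01  7.1200e-01 -4.4000e-02]
 [ 3.4475e+02  2.2000e+02  2.2250e+01  6.0200e-01 -6.0000e-02]
 [ 2.6000e+02  1.8600e+02  2.1275e+01  6.9200e-01  1.5600e-01]
 [ 2.6900e+02  2.2975e+02  2.3200e+01  5.7900e-01  1.3300e-01]
 [ 3.0900e+02  2.4825e+02  2.0950e+01  5.3100e-01  3.2000e-02]]
hub [0.65003395 0.04651487] fit [0.64856332 0.04721996] 7.075453780444454
[[ 0.0014 -0.0002]
 [-0.0094  0.0049]
 [ 0.0003  0.0037]
 [-0.0029 -0.002 ]
 [ 0.003  -0.0099]
 [ 0.0014 -0.0002]]
jar [[0.69705199 0.1533269  0.1       ]] lid [[0.64747721 0.28056126 0.015     ]]
```

View pics/crop.png

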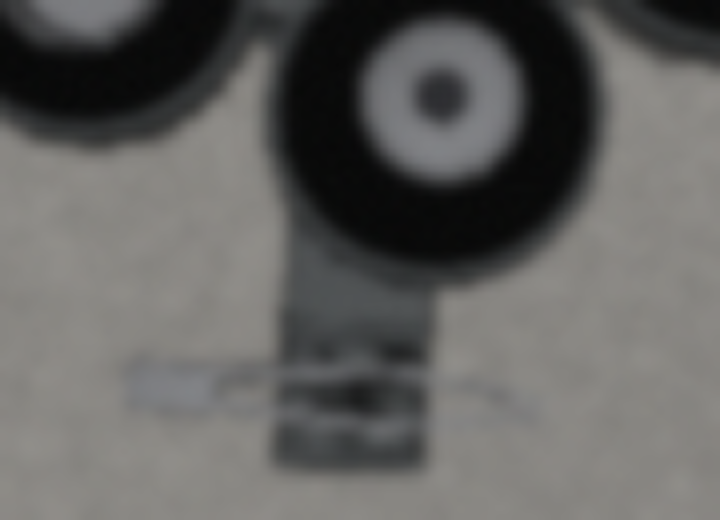

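The crop shows the ledge end with corners at about crop (275,465) and (425,468). Its edges at y=300 are about (286,300) and (437,300). The lidded jar's petal is slightly right of it. The black well discs are crisp, so I'll fit those.

```bash
cat >> meas.py <<'E'
def wells(im,z=.075,thr=40):
    g=cv2.cvtColor(im,cv2.COLOR_RGB2GRAY); g=cv2.resize(g,None,fx=4,fy=4,interpolation=cv2.INTER_CUBIC)
    m=(g<thr).astype(np.uint8); cs,_=cv2.findContours(m,cv2.RETR_EXTERNAL,cv2.CHAIN_APPROX_NONE)
    out=[]
    for c in cs:
        (u,v),r=cv2.minEnclosingCircle(c); a=cv2.contourArea(c)
        u,v=(u+.5)/4-.5,(v+.5)/4-.5
        if 55<r<110 and 25<np.hypot(u-303,v-203)<65: out.append((u,v,r/4,a/(np.pi*r*r)))
    return np.array(out)
E
python3 - <<'E'
from meas import *
im=cv2.imread('pics/top0.png')[:,:,::-1].copy()
c0=np.array([.649,.047])
for t in (25,35,45):
    w=wells(im,thr=t); P=ray("top",w[:,:2],.075); print(t,w.round(2).tolist())
    x,res=fit(P,c0); print('fit',x[:2].round(4),np.degrees(x[2])%60,'res mm',(res*1e3).round(1).tolist())
    print('bearings',(np.degrees(np.arctan2(*(P[:,:2]-x[:2])[:,::-1].T))).round(1),np.hypot(*(P[:,:2]-x[:2]).T).round(4))
cr=np.array([(275,465),(425,468),(286,300),(437,300)])/8-.5+.06+np.array([255,235])
Q=ray("top",cr,.018)[:,:2]; print(Q.round(4))
e=(Q[0]+Q[1])/2; m=(Q[2]+Q[3])/2
d=m-e; print('axis dir',np.degrees(np.arctan2(-d[1],-d[0])))
v=e-x[:2]; print('end',np.hypot(*v),np.degrees(np.arctan2(v[1],v[0])))
E
```

```text
25 [[308.95, 248.19, 19.1, 0.97], [265.29, 230.36, 19.07, 0.96], [346.23, 219.84, 18.87, 0.97], [259.65, 184.53, 18.83, 0.96], [339.8, 174.06, 18.7, 0.96], [296.79, 156.75, 18.64, 0.95]]
fit [0.6496 0.0467] 6.9269202378007435 res mm [[0.5, 0.2], [0.2, -0.2], [-0.1, 0.3], [-0.4, -0.5], [0.1, 0.2], [-0.4, -0.0]]
bearings [-173.1  126.9 -113.2   67.   -53.     6.9] [0.1195 0.1197 0.1197 0.1194 0.1199 0.1196]
35 [[308.93, 248.25, 19.56, 0.97], [265.36, 230.38, 19.55, 0.97], [346.14, 219.84, 19.38, 0.97], [259.65, 184.37, 19.36, 0.96], [339.79, 174.2, 19.2, 0.96], [296.84, 156.88, 19.14, 0.96]]
fit [0.6495 0.0467] 6.866183067281497 res mm [[0.5, 0.1], [0.2, -0.4], [0.1, 0.5], [-0.0, -0.4], [-0.1, 0.3], [-0.7, -0.1]]
bearings [-173.1  126.9 -113.2   66.8  -53.1    6.9] [0.1195 0.1196 0.1195 0.1196 0.1197 0.1193]
45 [[309.1, 248.3, 20.13, 0.96], [265.47, 230.51, 19.97, 0.97], [346.09, 219.93, 19.83, 0.97], [259.8, 184.51, 19.85, 0.95], [340.05, 175.72, 20.72, 0.87], [296.88, 156.9, 19.67, 0.96]]
fit [0.6488 0.0464] 6.690002988197421 res mm [[1.1, -0.4], [0.2, -0.7], [1.0, 0.8], [-0.0, -0.4], [-3.1, 0.2], [-0.0, 0.5]]
bearings [-173.   126.8 -113.    66.6  -54.4    6.9] [0.119  0.1193 0.1189 0.1197 0.118  0.12  ]
[[0.421  0.0861]
 [0.4193 0.0373]
 [0.4748 0.0822]
 [0.4741 0.0328]]
axis dir 175.53629935784383
end 0.229151362787224 176.17676005556788
```

Measurements fit well: axis at (0.6495, 0.0467), all six petal radii 0.1195±0.0003, jar bearing 66.9°. The rest points to about 176.0°, and its end at 229 mm matches the given 232 mm. The jar needs about +109° (anticlockwise). I'll put the shut fingers in the notch at bearing 157° and push along an arc.

send_rows(linear=[[0.032,-0.034,0],[0.032,-0.034,0],[0.032,-0.034,0],[0.032,-0.034,0],[0.032,-0.034,0],[0.032,-0.034,0],[0.032,-0.034,0],[0.032,-0.034,0]], twist=[[0,0,0],[0,0,0],[0,0,0],[0,0,0],[0,0,0],[0,0,0],[0,0,0],[0,0,0]], gripper=[0,0,0,0,0,0,0,0])

```text
time: 1.1
ee_pos: [0.3132, -0.2107, 0.2451]
tcp_rot: [180.0, -0.0, 13.2]
wrist_force: [1.1, -1.2, 0.3]
opening: 0.0
grasp_force: 0.0
```

```bash
python3 -c "
from h import *
o=bot.get_obs()
print(o['time'],o['q'].round(1),o['ee_pos'].round(4),o['tcp_rot'].round(2),o['opening'])"
```

```text
1.1 [-33.9 -18.4 -11.1  97.3   0.  132.9] [ 0.3132 -0.2107  0.2451] [180.    -0.    13.21] 2.5210105852899116e-05
```

send_rows(linear=[[0.032,-0.0335,0.01],[0.032,-0.0335,0.01],[0.032,-0.0335,0.01],[0.032,-0.0335,0.01],[0.032,-0.0335,0.01],[0.032,-0.0335,0.01],[0.032,-0.0335,0.01],[0.032,-0.0335,0.01]], twist=[[0,0,0],[0,0,0],[0,0,0],[0,0,0],[0,0,0],[0,0,0],[0,0,0],[0,0,0]], gripper=[0,0,0,0,0,0,0,0])

```text
time: 2.1
ee_pos: [0.5011, 0.1089, 0.1646]
tcp_rot: [180.0, 0.0, 13.2]
wrist_force: [0.5, -0.4, -0.1]
opening: -0.0003
grasp_force: 0.0
```

send_rows(linear=[[0,0,0],[0,0,0.005],[0,0,0.005],[0,0,0.005],[0,0,0.005],[0,0,0],[0,0,0]], twist=[[0,0,-0.9],[0,0,-0.9],[0,0,-0.9],[0,0,-0.9],[0,0,-0.9],[0,0,-0.88],[0,0,0]], gripper=[0,0,0,0,0,0,0])

```text
time: 2.98
ee_pos: [0.5005, 0.1074, 0.145]
tcp_rot: [-180.0, 0.0, 67.0]
wrist_force: [-0.3, -0.1, 0.2]
opening: 0.0002
grasp_force: 0.0
```

```bash
cat > st.py <<'E'
from h import *
A=np.array([.6495,.0467])
o=bot.get_obs(); d=o['ee_pos'][:2]-A
print(o['time'],o['q'].round(1),o['ee_pos'].round(4),o['tcp_rot'].round(2),'F',o['wrist_force'].round(1))
print('r',np.hypot(*d).round(4),'bearing',np.degrees(np.arctan2(d[1],d[0])).round(2)%360)
E
cat > st2.py <<'E'
from st import *
snap('scene','s1.png')
E
python3 st2.py
```

```text
2.975 [ 12.1  -1.   -7.2  83.9   0.  125.1] [0.5005 0.1074 0.145 ] [-1.7997e+02  2.0000e-02  6.6970e+01] F [-0.3 -0.1  0.2]
r 0.1608 bearing 157.84
```

View pics/s1.png

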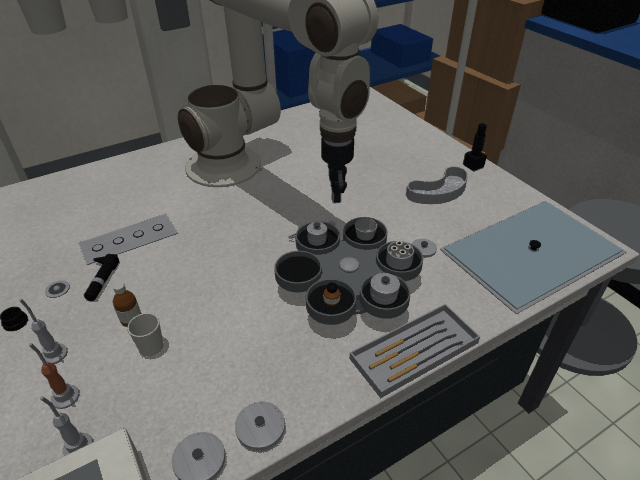

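The shut fingertips are at scene (337,200), just in front of the gap between the lidded jar's petal and the gallipot's. Pose agrees with the plan (r 0.161, bearing 157.8°), so I'll descend.

send_rows(linear=[[0.001,0,0.015],[0.001,0,0.015],[0,0,0.015],[0,0,0.015],[0,0,0.015],[0,0,0]], twist=[[0,0,0],[0,0,0],[0,0,0],[0,0,0],[0,0,0],[0,0,0]], gripper=[0,0,0,0,0,0])

```text
time: 3.78
ee_pos: [0.5007, 0.109, 0.0688]
tcp_rot: [-179.9, 0.1, 67.0]
wrist_force: [-0.7, 0.0, -0.3]
opening: -0.0003
grasp_force: 0.0
```

```bash
python3 - <<'E'
from st import *
im=snap('top','t1.png')
from meas import *
w=wells(im,thr=30); P=ray("top",w[:,:2],.075); x,res=fit(P,A)
print(w.round(2).tolist(),x[:2].round(4),np.degrees(x[2])%60)
E
```

```text
3.775 [ 12.3   0.3 -14.3  75.5  -0.  125.3] [0.5007 0.109  0.0688] [-1.799e+02  8.000e-02  6.702e+01] F [-0.7  0.  -0.3]
r 0.1613 bearing 157.27
[[346.18, 219.83, 19.16, 0.97], [259.72, 184.48, 19.16, 0.95], [339.79, 174.17, 18.98, 0.96], [296.8, 156.87, 18.97, 0.95]] [0.6493 0.0467] 6.923262420935885
```

send_rows(linear=[[-0.0042,6e-05,0],[-0.0042,6e-05,0],[-0.0042,6e-05,0],[-0.0042,6e-05,0],[-0.0042,6e-05,0],[-0.0042,6e-05,0],[-0.0056,0.0001,0],[-0.0056,0.0001,0]], twist=[[0,0,-0.15],[0,0,-0.15],[0,0,-0.15],[0,0,-0.15],[0,0,-0.15],[0,0,-0.15],[0,0,-0.2],[0,0,-0.2]], gripper=[0,0,0,0,0,0,0,0])

```text
time: 4.82
ee_pos: [0.4911, 0.0741, 0.0703]
tcp_rot: [-180.0, 0.0, 80.1]
wrist_force: [-0.3, 1.4, -0.2]
opening: 0.0001
grasp_force: 0.3
```

```bash
cat > look.py <<'E'
from st import *
from meas import *
im=camera('top')
w=wells(im,thr=30); P=ray("top",w[:,:2],.075); x,res=fit(P,A)
t=np.degrees(np.arctan2(*(P[:,:2]-A)[:,::-1].T))
print('n',len(w),x[:2].round(4),'phase mod 60',(np.degrees(x[2])%60).round(2),'max res mm',(abs(res).max()*1e3).round(1),'bearings',(t%360).round(1))
E
python3 look.py
```

```text
4.825 [  8.6  -2.  -16.4  75.6   0.  108.4] [0.4911 0.0741 0.0703] [-180.      0.     80.15] F [-0.3  1.4 -0.2]
r 0.1607 bearing 170.18
n 5 [0.6499 0.0459] phase mod 60 15.49 max res mm 5.3 bearings [197.6 255.   75.  315.1  15.1]
```

send_rows(linear=[[-0.007,0.00015,0],[-0.007,0.00015,0],[-0.007,0.00015,0],[-0.007,0.00015,0],[-0.007,0.00015,0],[-0.007,0.00015,0],[-0.007,0.00015,0],[-0.007,0.00015,0]], twist=[[0,0,-0.25],[0,0,-0.25],[0,0,-0.25],[0,0,-0.25],[0,0,-0.25],[0,0,-0.25],[0,0,-0.25],[0,0,-0.25]], gripper=[0,0,0,0,0,0,0,0])

```text
time: 5.88
ee_pos: [0.4912, 0.0184, 0.0702]
tcp_rot: [-180.0, -0.0, 100.1]
wrist_force: [-0.6, 1.0, 0.7]
opening: 0.0003
grasp_force: 0.3
```

send_rows(linear=[[-0.007,0.00015,0],[-0.007,0.00015,0],[-0.007,0.00015,0],[-0.007,0.00015,0],[-0.007,0.00015,0],[-0.007,0.00015,0],[-0.007,0.00015,0],[-0.007,0.00015,0]], twist=[[0,0,-0.25],[0,0,-0.25],[0,0,-0.25],[0,0,-0.25],[0,0,-0.25],[0,0,-0.25],[0,0,-0.25],[0,0,-0.25]], gripper=[0,0,0,0,0,0,0,0])

```text
time: 6.88
ee_pos: [0.5102, -0.034, 0.0702]
tcp_rot: [-180.0, -0.0, 120.1]
wrist_force: [-1.1, 0.0, 0.0]
opening: -0.0002
grasp_force: 0.3
```

```bash
python3 look.py
```

```text
6.875 [ -3.8   0.  -14.4  75.6  -0.   56.1] [ 0.5102 -0.034   0.0702] [-1.7998e+02 -1.0000e-02  1.2011e+02] F [-1.1  0.   0. ]
r 0.161 bearing 210.08
n 4 [0.6493 0.0465] phase mod 60 53.82 max res mm 0.5 bearings [114.  293.8  53.7 353.8]
```

send_rows(linear=[[-0.007,0.00015,0],[-0.007,0.00015,0],[-0.007,0.00015,0],[-0.007,0.00015,0],[-0.007,0.00015,0],[-0.007,0.00015,0],[-0.007,0.00015,0],[-0.007,0.00015,0]], twist=[[0,0,-0.25],[0,0,-0.25],[0,0,-0.25],[0,0,-0.25],[0,0,-0.25],[0,0,-0.25],[0,0,-0.25],[0,0,-0.25]], gripper=[0,0,0,0,0,0,0,0])

```text
time: 7.92
ee_pos: [0.546, -0.0765, 0.0701]
tcp_rot: [-180.0, -0.0, 140.1]
wrist_force: [-1.0, -0.4, -0.1]
opening: 0.0001
grasp_force: 0.3
```

send_rows(linear=[[-0.007,0.00015,0],[-0.007,0.00015,0],[-0.007,0.00015,0],[-0.007,0.00015,0],[-0.007,0.00015,0],[-0.007,0.00015,0],[-0.007,0.00015,0],[-0.007,0.00015,0]], twist=[[0,0,-0.25],[0,0,-0.25],[0,0,-0.25],[0,0,-0.25],[0,0,-0.25],[0,0,-0.25],[0,0,-0.25],[0,0,-0.25]], gripper=[0,0,0,0,0,0,0,0])

```text
time: 8.93
ee_pos: [0.5943, -0.1043, 0.0701]
tcp_rot: [-180.0, -0.0, 160.1]
wrist_force: [-0.9, 0.3, 0.5]
opening: -0.0
grasp_force: 0.3
```

send_rows(linear=[[-0.0056,0.0001,0],[-0.0056,0.0001,0],[-0.0056,0.0001,0],[-0.0042,6e-05,0],[-0.0042,6e-05,0],[-0.0042,6e-05,0],[-0.0028,2e-05,0],[0,0,0]], twist=[[0,0,-0.2],[0,0,-0.2],[0,0,-0.2],[0,0,-0.15],[0,0,-0.15],[0,0,-0.15],[0,0,-0.1],[0,0,0]], gripper=[0,0,0,0,0,0,0,0])

```text
time: 9.93
ee_pos: [0.6258, -0.1122, 0.0703]
tcp_rot: [180.0, 0.0, 171.5]
wrist_force: [-0.0, -0.3, 1.6]
opening: 0.0
grasp_force: 0.0
```

```bash
python3 look.py
```

```text
9.925 [-10.2  16.8   4.3  77.5   0.   -1.7] [ 0.6258 -0.1122  0.0703] [1.7999e+02 1.0000e-02 1.7154e+02] F [-0.  -0.3  1.6]
r 0.1606 bearing 261.51
n 5 [0.6494 0.0467] phase mod 60 43.98 max res mm 0.6 bearings [164.1 223.8 103.9  44.1 344. ]
```

```bash
python3 - <<'E'
from h import *
im=snap('top','t2.png')
c=cv2.resize(im[225:300,260:340],None,fx=8,fy=8,interpolation=cv2.INTER_CUBIC)
c=cv2.convertScaleAbs(c,alpha=1.6)
for v in (500,): pass
cv2.imwrite('pics/crop2.png',c[:,:,::-1])
g=cv2.cvtColor(im,cv2.COLOR_RGB2GRAY)
for v in (268,272,275,291): print(v,g[v,280:320].tolist())
E
```

```text
268 [131, 120, 110, 99, 89, 82, 79, 74, 67, 58, 53, 53, 54, 54, 56, 58, 59, 61, 65, 70, 75, 80, 82, 84, 85, 85, 85, 85, 88, 104, 126, 137, 139, 142, 143, 144, 143, 142, 141, 140]
272 [135, 136, 139, 142, 142, 141, 140, 138, 135, 120, 98, 84, 82, 82, 83, 84, 85, 84, 85, 84, 85, 85, 85, 86, 86, 85, 85, 84, 86, 106, 129, 139, 140, 139, 139, 138, 138, 137, 137, 132]
275 [136, 137, 138, 140, 140, 140, 140, 140, 132, 110, 81, 68, 70, 72, 75, 77, 78, 77, 75, 73, 72, 72, 72, 73, 74, 75, 76, 76, 82, 104, 128, 135, 135, 135, 136, 137, 137, 138, 136, 127]
291 [141, 139, 137, 137, 137, 139, 140, 134, 114, 88, 73, 71, 72, 75, 76, 75, 71, 67, 63, 63, 65, 68, 69, 68, 67, 64, 63, 77, 106, 128, 136, 137, 136, 136, 137, 133, 116, 92, 78, 76]
```

View pics/crop2.png

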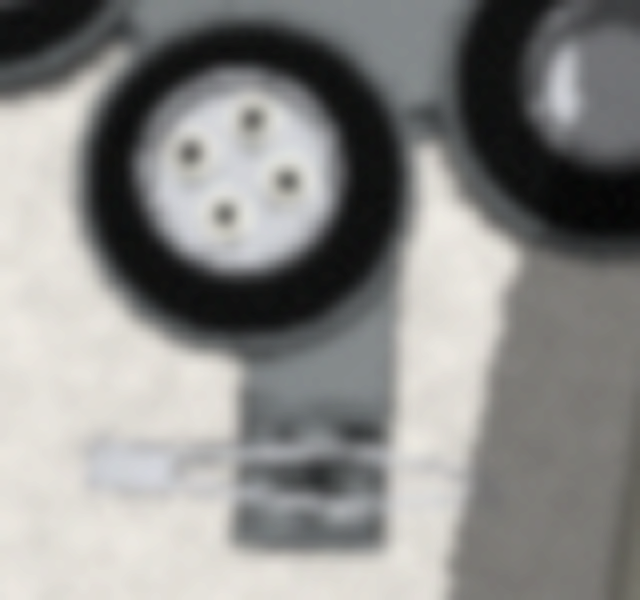

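The crop shows the ear-tip jar well seated at its petal, about crop (240,180), still to the left of the ledge. The ledge's side edges are clear: row 272 midpoint 299.3, row 275 at 299.15, row 291 at 298.2.

```bash
python3 - <<'E'
from st import *
for z in (.01,.02):
    P=ray('top',[(299.3,272),(299.15,275),(298.2,291)],z)[:,:2]-A
    print(np.hypot(*P.T).round(4),np.degrees(np.arctan2(P[:,1],P[:,0])).round(2))
E
```

```text
10.025 [-10.2  16.8   4.3  77.5   0.   -1.7] [ 0.6256 -0.1121  0.0704] [1.8000e+02 1.0000e-02 1.7151e+02] F [-0.   1.2  0.4]
r 0.1606 bearing 261.44
[0.1748 0.1827 0.2248] [176.02 176.05 176.06]
[0.1754 0.1833 0.225 ] [176.11 176.14 176.13]
```

send_rows(linear=[[-0.0042,6e-05,0],[-0.0042,6e-05,0],[-0.0042,6e-05,0],[-0.0042,6e-05,0],[-0.0034,4e-05,0],[-0.0025,2e-05,0],[-0.0017,0,0],[0,0,0]], twist=[[0,0,-0.15],[0,0,-0.15],[0,0,-0.15],[0,0,-0.15],[0,0,-0.12],[0,0,-0.09],[0,0,-0.06],[0,0,0]], gripper=[0,0,0,0,0,0,0,0])

```text
time: 11.02
ee_pos: [0.65, -0.1139, 0.0702]
tcp_rot: [180.0, 0.0, -179.8]
wrist_force: [0.8, -0.7, 0.6]
opening: -0.0001
grasp_force: 0.0
```

```bash
python3 look.py
```

```text
11.025 [ -9.9  20.1   8.5  78.4   0.  -10.2] [ 0.65   -0.1139  0.0702] [ 180.      0.   -179.77] F [ 0.8 -0.7  0.6]
r 0.1606 bearing 270.17
n 5 [0.6494 0.0468] phase mod 60 52.28 max res mm 1.6 bearings [172.4 231.8 112.5  52.4 352.3]
```

send_rows(linear=[[-0.002,0,0],[-0.002,2e-05,0],[-0.002,0,0],[-0.002,2e-05,0],[-0.0014,0,0],[-0.0008,0,0],[0,0,0]], twist=[[0,0,-0.07],[0,0,-0.07],[0,0,-0.07],[0,0,-0.07],[0,0,-0.05],[0,0,-0.03],[0,0,0]], gripper=[0,0,0,0,0,0,0])

```text
time: 11.95
ee_pos: [0.6601, -0.1135, 0.0703]
tcp_rot: [-180.0, 0.0, -176.2]
wrist_force: [-0.8, 0.3, -0.5]
opening: 0.0
grasp_force: 0.1
```

```bash
python3 look.py
```

```text
11.95 [ -9.8  21.5  10.3  78.8   0.  -13.6] [ 0.6601 -0.1135  0.0703] [-180.      0.   -176.17] F [-0.8  0.3 -0.5]
r 0.1606 bearing 273.79
n 5 [0.6493 0.0468] phase mod 60 55.84 max res mm 1.5 bearings [175.9 235.4 116.1  56.  355.8]
```

send_rows(linear=[[0.002,0,0],[0.002,0,0],[0,0,-0.01],[0,0,-0.02],[0,0,-0.03],[0,0,-0.03],[0,0,-0.03],[0,0,-0.03]], twist=[[0,0,0],[0,0,0],[0,0,0],[0,0,0],[0,0,0],[0,0,0],[0,0,0],[0,0,0]], gripper=[0,0,0,0,0,0,0,0])

```text
time: 13.0
ee_pos: [0.6561, -0.1138, 0.2232]
tcp_rot: [-180.0, 0.1, -176.2]
wrist_force: [0.1, 0.1, -0.1]
opening: 0.0
grasp_force: 0.0
```

send_rows(linear=[[0.03,-0.02,0],[0.03,-0.02,0],[0.03,-0.02,0],[0.03,-0.02,0],[0.03,-0.02,0],[0.03,-0.02,0],[0.03,-0.02,0],[0,0,0]], twist=[[0,0,0],[0,0,0],[0,0,0],[0,0,0],[0,0,0],[0,0,0],[0,0,0],[0,0,0]], gripper=[0,0,0,0,0,0,0,0])

```text
time: 14.0
ee_pos: [0.4547, -0.2688, 0.2225]
tcp_rot: [-179.9, 0.1, -176.3]
wrist_force: [0.7, 0.0, 0.4]
opening: 0.0001
grasp_force: 0.0
```

```bash
python3 look.py; python3 -c "
from h import *
a=snap('top','t3.png');b=snap('scene','s3.png')
cv2.imwrite('pics/both.png',np.hstack([cv2.resize(a[130:310,180:380],(400,360)),cv2.resize(b[200:360,260:460],(400,360))])[:,:,::-1])"
```

```text
14.0 [-30.6   1.4   3.8  92.3  -0.  -34.3] [ 0.4547 -0.2688  0.2225] [-1.7991e+02  1.1000e-01 -1.7632e+02] F [0.7 0.  0.4]
r 0.3708 bearing 238.3
n 6 [0.6494 0.0466] phase mod 60 55.88 max res mm 0.4 bearings [175.9 235.8 116.  295.8  55.9 355.9]
```

View pics/both.png

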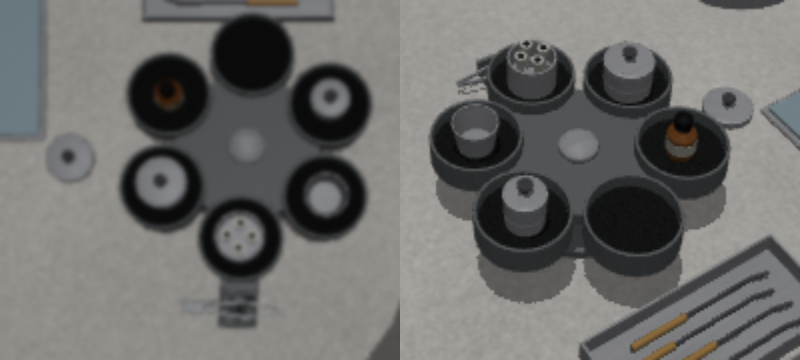

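The ear-tip jar's petal is at 175.9° against the rest's 176.1°, about 0.5 mm off. In the pictures the jar at (240,237) is in line with the rest at (238,305). Everything stands upright in its well, and the lid and forceps haven't moved. I'm handing it in.

```bash
python3 -c "
from workcell import ticket
print(ticket.job_done())"
```

```text
the job is handed in; nothing more can be done
None
```

The carousel is turned and handed in: the ear-tip jar stands at the front, within about 0.2° of the forceps rest, with every item upright in its well and the lid and forceps where they were, after about 14 s of robot time.

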